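# Pop the battery hatch of the kiln logger

### The arm

A 7-joint arm with a two-finger parallel gripper is mounted at the origin on a cart in front of the work surface, level with it; the furniture and walls round the work are solid. World frame = base frame: x ahead of the robot, y to its left, z up, the work surface at z = 0. Lengths are in m, angles in rad, forces in N, time in s.
With the tool pointing down it reaches from about 0.4 to 0.85 m from the base axis. Payload 10.4 kg.
Tool frame: the origin (TCP) lies midway between the tips of the shut fingers; the grasp point (between the pads) lies 19 mm behind it (manip.pinch_z is the distance from the TCP to the grasp point, in m); y points along the fingers, x is the direction in which the jaws open and shut, and the axes are right-handed (so a half turn about y gives the same grasp; the last joint's range is limited). The gripper opens to 85 mm and grips with 20 to 120 N. Pads are 22 mm wide; open, the fingers measure 114 mm over their backs; the gripper's body (76 mm by 85 mm) begins 54 mm behind the grasp point. The pads swing forward as they close: fully open they stand 13 mm farther back than shut.
Start: joints at [1.18, 0.332, -0.065, 1.46, 0.022, 1.35, -0.088], TCP at [0.225, -0.583, 0.231] pointing down, gripper open.
Joint ranges: [-2.6, 2.6], [-0.5, 2.12], [-1.47, 1.34], [0.16, 2.42], [-1.27, 4.41], [0.06, 2.06], [-2.6, 2.6]. Speed limits (rad/s): [2.22, 2.22, 2.79, 2.79, 3.14, 3.14, 3.14].

### API

Orientations are given as a unit quaternion [x, y, z, w].
In Python, from workcell import manip gives the robot as it stands.
- The arm moves only by the shell command python3 -m pendant 'ROWS' [OPENING] [FORCE]. ROWS is a JSON object of lists of equal length, an entry for each row: "offset": the shift along the tool's x, y, z scaled (see below), a list of three; "turn": the turn, a rotation vector about the tool's x, y, z scaled (see below), a list of three. A call has 1 to 12 rows; each row is the pose to reach, as a shift and turn from the pose measured when the call began, along the tool's axes at that moment; what a row does not reach only later rows make up. The controller multiplies each number of a shift by 200 mm and each number of a turn by 45 degrees. A row lasts 1/8 s, in which the tool goes at most 62.5 mm and 10.7 degrees, less where a joint would pass 70% of its speed; a pose out of reach is approached as far as the arm can. A call with a number of a shift or a turn outside -1 to 1 is refused whole. A call with a gripper value outside its range is refused whole. OPENING is the opening in per cent of the stroke, from 0 (shut) to 100 (fully open), set as the call begins (- or left out, the last holds). The fingers move at their own pace and stop on an object; FORCE is the grip in N (left out, the last holds). Time passes only in rows, so rows that repeat a pose let the fingers close. It gives the time, the measured TCP pose, the force and the opening at its end, in the units of the state.
- manip.get_obs(): the state, without advancing time (a new reading comes with each control period).
- manip.camera(name): name is "side" or "top"; returns (picture, depth): 420x560x3 uint8, red, green, blue; 420x560 float32, m along the optical axis (not along the pixel's ray), 0 where there is no reading.
- manip.camera_model(name): a dict with "intrinsics" (3x3 intrinsics, pixels), "R" (3x3) and "t" (3): a world point X has camera coordinates R X + t. Camera axes: x right, y down, z forward; pixel columns grow to the right and rows downward; lengths in m; the calibration is good to about 2 mm. A picture is of the moment at which its call begins. camera_model takes no time and is no camera call.
- manip.hand_in(): hands the job in, once; it reports no verdict.
The state is a dict: "clock": time; "joint_pos": joint angles; "joint_velocities": joint speeds; "tau": joint torques, N m; "position": TCP position; "ee_rot": TCP orientation; "ft_force": force on the tool from outside, world axes, zero at the start; "torque": the same for the moment, N m; "grip_width": opening from 0.0 (shut) to 1.0 (fully open).
Only numpy, scipy, OpenCV 4.12 (cv2) and the standard library are available. Lean on these libraries where they do the work, as an engineer would, in place of code of your own. Each camera call takes 0.05 s, during which the arm holds its last target. There are 200 camera calls.

### The job

The white kiln logger on the table needs new batteries: press the front of its battery hatch, the wider of the two grey hatches, down once with the fingertips and let go, so that its push-push latch releases and the hatch springs up. Do not push it down again: watch that it stays open by itself, with the robot clear of it. Leave the narrower fuse hatch shut, do not lift or shove the logger, and do not disturb the tape, the jar and the eraser around it.

Things in the scene. Friction and masses are not known exactly. Their poses are not given: they have to be found in the camera images.
- kiln_logger: Loose white plastic instrument, 0.8 kg, 130 mm deep (own x), 200 mm wide (own y), deck 48 mm above the table. Origin: centre of its underside; own -x is its front, +x its back (raised sloped display, 66 mm high), y its left, z up. Two grey hatches, each 70 mm deep (own x -53 to +17 mm), hinged at the back edge, stand 7 mm proud of the deck, 40 mm of bare deck between them.
- battery_hatch_pad (a point): Place to press on the battery hatch (60 mm wide, the wider one, on the left): on its upper face, mid-width, on the middle of three low ribs 20 mm long, 20 mm behind its front edge. In the logger's frame, shut: x -33, y +42, z 55.5 mm. Moves with the hatch.
- battery_hatch (a joint): Hatch angle, rad: 0 shut, negative pressed in, positive open. Push-push latch: about 4 N on the ribs sinks it; it unlatches at -0.07 (3.5 mm down there); firm stop at -0.10 (5 mm). Then, as the finger rises, a spring lifts it to 0.62 in about half a second, its front edge 95 mm above the table. Pushed right down again and let go, it latches shut.
- fuse_hatch_pad (a point): The same point on the ribs of the fuse hatch (40 mm wide, the narrower one, on the right). In the logger's frame: x -33, y -52, z 55.5 mm.
- fuse_hatch (a joint): Angle of the fuse hatch, rad; same latch and meaning as the battery hatch. Stays at 0.
- masking_tape: Roll of masking tape, 72 mm across, 19 mm high, flat on the table to the left of the logger. Origin at the centre of its underside.
- pigment_jar: Glass pigment jar with screw lid, 48 mm across, 64 mm high, on the table to the right of the logger. Origin at the centre of its underside.
- eraser: Eraser in a card sleeve, 21 x 45 x 13 mm, on the table in front of the logger. Origin at the centre of its underside.
Things that resemble listed ones, but are neither listed nor needed, are in the scene too. Leave any orange look-alike of the kiln_logger alone.

How it is judged:
On the way, in this order (a step that is already met when the one before it is completed fails the run):
1. the battery hatch is pressed in by the fingers until the latch lets go (value of joint battery_hatch below -0.055 rad and contact force between the fingers and battery_hatch above 0.5 N), for 0.04 s.
2. the hatch has popped up and stands open untouched for a second (value of joint battery_hatch above 0.5 rad and contact force between each of the arm, the fingers and battery_hatch below 0.1 N), for 1 s.
At the end, for the whole second after the job is handed in: The battery hatch stands open by itself (beyond 0.5 rad), the fuse hatch is still shut (within 0.05 rad), the logger rests within 20 mm of where it stood, and so do tape, jar and eraser (value of joint battery_hatch above 0.5 rad and value of joint fuse_hatch between -0.03 and 0.05 rad and distance of each of kiln_logger, masking_tape, pigment_jar, eraser from where it was at the start of the episode below 0.02 m and linear speed of kiln_logger below 0.02 m/s); the robot touches nothing.
It fails at once if the battery hatch is pushed down again after it has popped (value of joint battery_hatch between 0.12 and 0.5 rad and velocity of joint battery_hatch below -0.15 rad/s).
It fails at once if the fuse hatch is pressed in or popped (value of joint fuse_hatch below -0.045 rad or value of joint fuse_hatch above 0.08 rad).
It fails at once if the logger is lifted, tipped or shoved (height (world z) of kiln_logger above 0.01 m or angle between kiln_logger's own z axis and vertical above 0.1 rad or distance of kiln_logger from where it was at the start of the episode above 0.02 m).
It fails at once if tape, jar or eraser is moved or tipped (distance of any of masking_tape, pigment_jar, eraser from where it was at the start of the episode above 0.02 m or angle between pigment_jar's own z axis and vertical above 0.4 rad).
It also fails if it takes over 29 s, if anything falls off the work surface, if the arm or the gripper's body presses on something with over 40 N, if the wrist force passes 120 N, or if a joint passes its speed limit or range.

## Working session

There is one attempt and no reset: what is moved stays moved. The work goes in short steps, Python scripts to look and compute and a shell command to move; the robot and the scene stay as the last step left them, time stands still between calls to the robot, and variables do not carry over. Pictures are saved under pics/ and viewed, about 8 in all and at most 12, crops included, and the job is handed in when it is done.

```bash
mkdir -p pics
cat > h.py <<'E'
import numpy as np, cv2
from workcell import manip
from scipy.spatial.transform import Rotation as Rn
def snap(n,f):
    im,d=manip.camera(n); cv2.imwrite(f'pics/{f}.png',im[:,:,::-1]); np.save(f'pics/{f}.npy',d); return im,d
def world(n,d,u,v,z=None):
    m=manip.camera_model(n);K=np.array(m['intrinsics']);R=np.array(m['R']);t=np.array(m['t'])
    r=np.linalg.inv(K)@[u,v,1]; 
    if z is None: return R.T@(r*d[int(v),int(u)]-t)
    c=-R.T@t; w=R.T@r; return c+w*(z-c[2])/w[2]
def pix(n,X):
    m=manip.camera_model(n);p=np.array(m['intrinsics'])@(np.array(m['R'])@X+np.array(m['t']));return p[:2]/p[2]
E
python3 - <<'E'
from h import *
snap('top','top1');snap('side','side1')
o=manip.get_obs();print(o['clock'],o['position'],o['ee_rot'],o['ft_force'],o['grip_width'])
E
```

```text
0.1 [ 0.22460484 -0.58289292  0.23060148] [-0.58277409  0.40051646 -0.39975178  0.5832319 ] [-0.22279126  0.47939992  0.37850689] 0.998765260505218
```

View pics/top1.png

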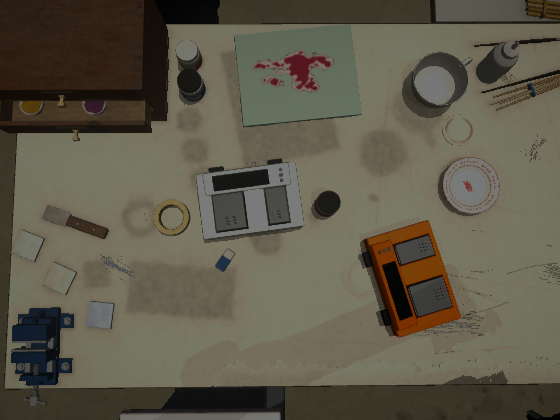

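View pics/side1.png

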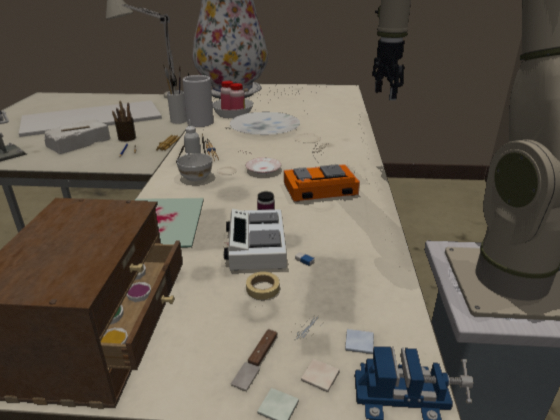

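Candidates: the white logger's left hatch (230,211) is wider, its right hatch (277,205) is narrower, and the orange look-alike has hatches at (413,250) and (432,296). I choose (230,211) and will check it in a crop.

Run:
```python
from h import *
im=cv2.imread('pics/top1.png')[145:275,140:350]
im=cv2.resize(im,None,fx=3.8,fy=3.8,interpolation=cv2.INTER_CUBIC);cv2.imwrite('pics/crop1.png',cv2.convertScaleAbs(im,alpha=1.6))
d=np.load('pics/top1.npy')
for n,u,v in [('bh',230,211),('fh',277,205),('deck',252,208),('tape',171,201),('jar',327,204),('eraser',226,260),('table',150,300)]: print(n,world('top',d,u,v).round(4))
```

```text
bh [ 0.5452 -0.062   0.0533]
fh [ 0.5561 -0.1543  0.0575]
deck [ 0.5515 -0.1049  0.0472]
tape [0.5694 0.0605 0.0211]
jar [ 0.5569 -0.2517  0.0638]
eraser [ 0.4497 -0.0508  0.0132]
table [0.3702 0.1037 0.0005]
```

View pics/crop1.png

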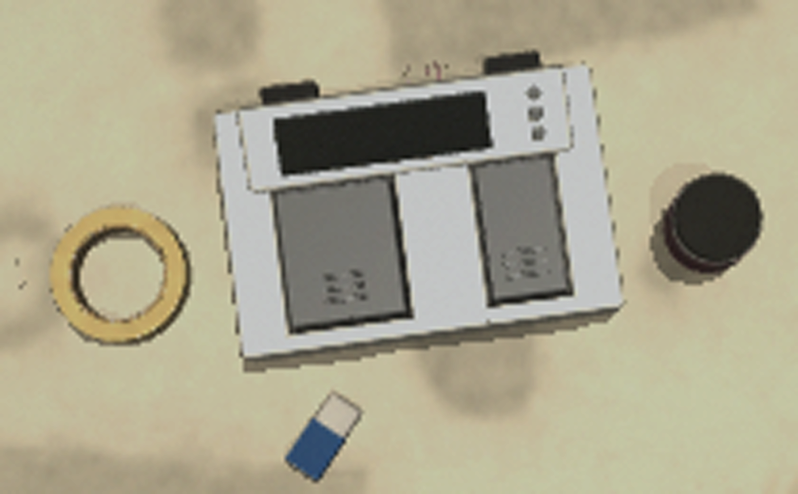

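The crop shows the wider left hatch, with its ribs centred at crop (347,287). The narrower fuse hatch has its ribs at (525,263). Tape is left, jar right, eraser in front, all matching the description.

Run:
```python
from h import *
d=np.load('pics/top1.npy')
f=lambda a,b,z:world('top',d,140+a/3.8-.4,145+b/3.8-.4,z)
P=f(347,287,.0555);Q=f(525,263,.0555)
v=P-Q;print('pad',P,'fuse',Q,np.linalg.norm(v),'yaw deg',np.degrees(np.arctan2(-v[0],v[1])))
for a,b in [(290,333),(410,317),(395,178),(272,192)]:print(f(a,b,.055).round(4))
o=manip.get_obs();R=Rn.from_quat(o['ee_rot']).as_matrix();print(R.round(3))
print('shift to pad+60mm /0.2',(R.T@(P+[0,0,.06]-o['position'])/.2).round(3))
print('via: up .0', (R.T@(P+[0,0,.15]-o['position'])/.2).round(3))
```

```text
pad [ 0.52704189 -0.06407526  0.0555    ] fuse [ 0.53894774 -0.15569246  0.0555    ] 0.09238756143122698 yaw deg 7.404210892778891
[ 0.5036 -0.0349  0.055 ]
[ 0.5114 -0.0964  0.055 ]
[ 0.5836 -0.0886  0.055 ]
[ 0.5766 -0.0251  0.055 ]
[[ 0.36  -0.001  0.933]
 [-0.933  0.001  0.36 ]
 [-0.001 -1.    -0.   ]]
shift to pad+60mm /0.2 [-1.876  0.578  2.344]
via: up .0 [-1.877  0.128  2.344]
```

Tool y points down, tool x along roughly -y of the world, and tool z ahead. I need about (-1.876, +0.13, 2.344) to hover 150 mm above the pad. The jaw axis is only about 14° off the logger's y, so no turn is needed. I'll shut the fingers and travel high.

```bash
python3 -m pendant '{"offset":[[-0.15,0,0.2],[-0.3,0,0.4],[-0.45,0,0.6],[-0.62,0,0.78]],"turn":[[0,0,0],[0,0,0],[0,0,0],[0,0,0]]}' 0 40
python3 -m pendant '{"offset":[[-0.15,0,0.2],[-0.3,0,0.4],[-0.45,0,0.6],[-0.62,0,0.78]],"turn":[[0,0,0],[0,0,0],[0,0,0],[0,0,0]]}'
```

```text
clock: 0.6
position: [0.3264, -0.4094, 0.2304]
ee_rot: [-0.583, 0.401, -0.399, 0.583]
ft_force: [0.5, 0.6, 0.8]
grip_width: 0.147
clock: 1.1
position: [0.4279, -0.2359, 0.2304]
ee_rot: [-0.583, 0.401, -0.399, 0.583]
ft_force: [0.1, -0.0, -0.3]
grip_width: 0.0
```

```bash
python3 -m pendant '{"offset":[[-0.15,0,0.2],[-0.3,0,0.4],[-0.45,0,0.6],[-0.624,0.05,0.77],[-0.624,0.3,0.77],[-0.624,0.55,0.77],[-0.624,0.55,0.77]],"turn":[[0,0,0],[0,0,0],[0,0,0],[0,0,0],[0,0,0],[0,0,0],[0,0,0]]}'
python3 - <<'E'
from h import *
im,d=snap('side','side2');it,dt=snap('top','top2')
c=im[170:280,190:330,::-1];c=cv2.resize(c,None,fx=4,fy=4,interpolation=cv2.INTER_CUBIC)
c=cv2.convertScaleAbs(c,alpha=1.5)
p=(pix('side',np.array([.527,-.064,.0555]))-[190,170])*4;print('pad px side crop',p)
t=manip.get_obs();print('tcp px',(pix('side',np.array(t['position']))-[190,170])*4,t['position'],t['ft_force'])
cv2.imwrite('pics/crop2.png',c)
E
```

```text
clock: 1.98
position: [0.5238, -0.0636, 0.1174]
ee_rot: [0.584, -0.403, 0.397, -0.582]
ft_force: [1.6, -0.9, 0.4]
grip_width: -0.002
pad px side crop [326.92755784 259.15546861]
tcp px [325.69621518 160.0841434 ] [ 0.5269447  -0.06383794  0.12184459] [0.54064477 0.11303285 0.57877994]
```

View pics/crop2.png

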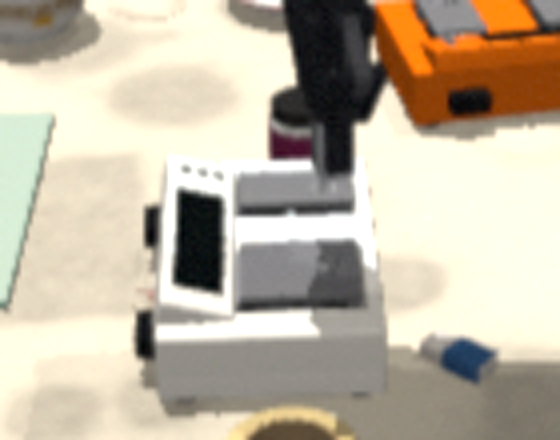

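The crop shows the finger tip at (333,172), right above the battery hatch ribs at about (325,262), where the pad projects to (327,259). Next I descend and check the force.

```bash
python3 -m pendant '{"offset":[[0,0.15,0],[0,0.28,0],[0,0.32,0],[0,0.335,0],[0,0.335,0]],"turn":[[0,0,0],[0,0,0],[0,0,0],[0,0,0],[0,0,0]]}'
```

```text
clock: 2.7
position: [0.5277, -0.0638, 0.0561]
ee_rot: [-0.582, 0.4, -0.4, 0.584]
ft_force: [0.6, 0.1, 0.2]
grip_width: 0.004
```

```bash
python3 -m pendant '{"offset":[[0,0.01,0],[0,0.015,0],[0,0.015,0]],"turn":[[0,0,0],[0,0,0],[0,0,0]]}'
```

```text
clock: 3.08
position: [0.528, -0.064, 0.0534]
ee_rot: [-0.582, 0.4, -0.4, 0.584]
ft_force: [-0.8, -0.5, 3.9]
grip_width: 0.001
```

```bash
python3 -m pendant '{"offset":[[0,0.007,0],[0,0.012,0],[0,0.012,0]],"turn":[[0,0,0],[0,0,0],[0,0,0]]}'
```

```text
clock: 3.45
position: [0.528, -0.0639, 0.0511]
ee_rot: [-0.582, 0.4, -0.4, 0.584]
ft_force: [-4.1, 1.1, 6.7]
grip_width: -0.002
```

```bash
python3 -m pendant '{"offset":[[0,0.006,0],[0,0.01,0],[0,0.01,0]],"turn":[[0,0,0],[0,0,0],[0,0,0]]}'
```

```text
clock: 3.82
position: [0.5281, -0.0639, 0.05]
ee_rot: [-0.583, 0.4, -0.4, 0.584]
ft_force: [-8.3, 0.7, 17.0]
grip_width: -0.0
```

The force rose to 17 N, so the hatch is on its firm stop. I rise, then draw back towards the robot, up and clear.

```bash
python3 -m pendant '{"offset":[[0,-0.08,0],[0,-0.25,0],[0,-0.5,0],[0,-0.75,0],[0,-0.8,-0.2],[0,-0.8,-0.4],[0,-0.8,-0.5],[0,-0.8,-0.5],[0,-0.8,-0.5],[0,-0.8,-0.5]],"turn":[[0,0,0],[0,0,0],[0,0,0],[0,0,0],[0,0,0],[0,0,0],[0,0,0],[0,0,0],[0,0,0],[0,0,0]]}'
python3 - <<'E'
from h import *
im,d=snap('side','side3')
c=im[150:290,180:340,::-1];cv2.imwrite('pics/crop3.png',cv2.convertScaleAbs(cv2.resize(c,None,fx=4,fy=4,interpolation=cv2.INTER_CUBIC),alpha=1.4))
E
```

```text
clock: 5.08
position: [0.4352, -0.0995, 0.2098]
ee_rot: [-0.583, 0.399, -0.4, 0.584]
ft_force: [-0.3, -0.2, 0.8]
grip_width: -0.002
```

View pics/crop3.png

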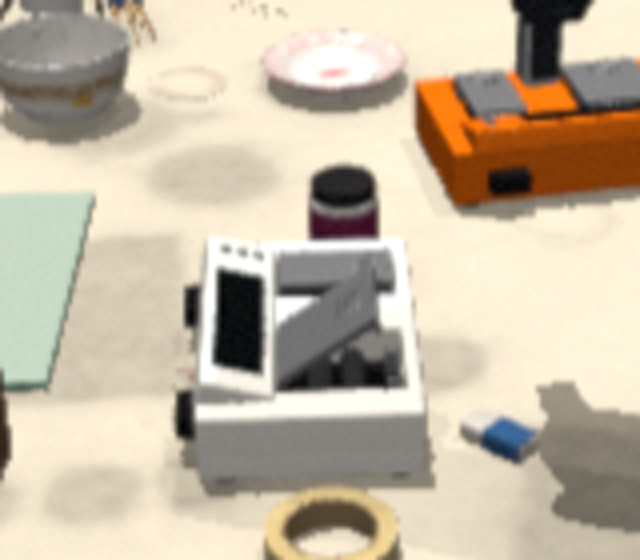

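The battery hatch stands open, with its front edge at about (370,265). The fuse hatch is shut at (335,270), the gripper is clear at (540,50), and the eraser, tape and jar are in place. I wait 1.5 s, check again from the top, and then hand in.

```bash
python3 -m pendant '{"offset":[[0,0,-0.1],[0,0,-0.1],[0,0,-0.1],[0,0,-0.1],[0,0,-0.1],[0,0,-0.1],[0,0,-0.1],[0,0,-0.1],[0,0,-0.1],[0,0,-0.1],[0,0,-0.1],[0,0,-0.1]],"turn":[[0,0,0],[0,0,0],[0,0,0],[0,0,0],[0,0,0],[0,0,0],[0,0,0],[0,0,0],[0,0,0],[0,0,0],[0,0,0],[0,0,0]]}'
python3 - <<'E'
from h import *
im,d=snap('side','side4');it,dt=snap('top','top4')
a=cv2.resize(im[190:290,220:330],(396,360));b=cv2.resize(it[150:260,160:281],(396,360))
cv2.imwrite('pics/crop4.png',cv2.convertScaleAbs(np.hstack([a,b])[:,:,::-1],alpha=1.4))
E
```

```text
clock: 6.62
position: [0.4164, -0.1068, 0.2097]
ee_rot: [-0.583, 0.399, -0.4, 0.584]
ft_force: [-0.6, -0.1, 0.2]
grip_width: 0.001
```

View pics/crop4.png

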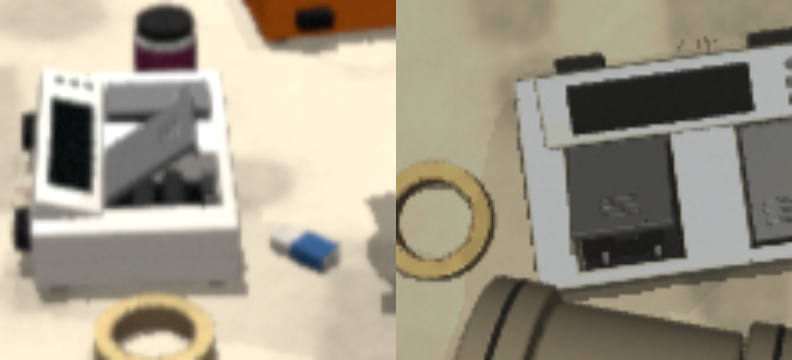

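The hatch is still open in both views: left panel at (190,95), and right panel with the battery bay visible at (630,250). The fuse hatch is shut and nothing has shifted, so I hand in.

```bash
python3 -c "
from workcell import manip
print(manip.hand_in())"
```

```text
the job is handed in; nothing more can be done
None
```

The battery hatch is open and the job is handed in. I pressed its ribs once with the shut fingertips, down to the firm stop (about 17 N upward at the end), then rose and drew back clear.

My last side and top pictures, about 1.5 s after the first one that showed it open, show these results:
- **Battery hatch:** it stands open by itself, with the gripper about 0.2 m above the table, away from it and touching nothing (force reading near zero).
- **Fuse hatch:** it is still shut.
- **Surroundings:** the logger, tape, jar and eraser look unmoved by eye; I did not measure their positions again.

No check failed or disagreed. The hand-in gave no verdict.

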